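# Tuck a cover plate under the lap plate and hold it down

## Robot

A 6-joint arm with a two-finger parallel gripper is mounted at the origin on a cart in front of the work surface, level with it; the furniture and walls round the work are solid. World frame = base frame: x ahead of the robot, y to its left, z up, the work surface at z = 0. Lengths are in m, angles in rad, forces in N, time in s.
With the tool pointing down it reaches from about 0.375 to 0.9 m from the base axis. Payload 3.1 kg.
Tool frame: the origin (TCP) lies between the finger pads; the fingertips stand manip.finger_overhang ahead of it and the grasp point (between the pads) lies 5 mm behind it (manip.finger_overhang is the distance from the TCP to the fingertips, in m); z points along the fingers, y is the line along which they close (so a half turn about z gives the same grasp; the last joint's range is limited). The gripper opens to 85 mm and grips with 20 to 120 N. Pads are 22 mm wide; open, the fingers measure 114 mm over their backs; the gripper's body (76 mm by 85 mm) begins 54 mm behind the grasp point. The pads swing forward as they close: fully open they stand 13 mm farther back than shut.
Start: joints at [-1.304, 0.527, 1.433, -0, 1.181, -0.178], TCP at [0.27, -0.564, 0.245] pointing down, gripper open.
Joint ranges: [-3.08, 3.08], [-0.75, 2.2], [0.22, 2.44], [-1.43, 4.57], [0, 2.65], [-2.85, 2.85]. Speed limits (rad/s): [2.79, 2.79, 3.14, 3.14, 3.14, 3.14].

## Interface

Orientations are given as a unit quaternion [x, y, z, w].
In Python, from station import manip gives the robot as it stands.
- The arm moves only by the tool drive_tool, never from a script. Its argument "plan" is a list of rows, each a list of 7 numbers: the shift along the tool's x, y, z in m, then the turn, a rotation vector about the tool's x, y, z in degrees, then the opening, from -1 (shut) to 1 (fully open). In form: [[x, y, z, wx, wy, wz, gripper], ...]. A call has 1 to 10 rows; each row shifts and turns the commanded pose from where the row before left it, along the tool's axes as they then stand; what a row does not reach is not made up. A row lasts 1/10 s, in which the tool goes at most 50 mm and 8.59 degrees, less where a joint would pass 70% of its speed; a pose out of reach is approached as far as the arm can. A call is refused whole if a number of a shift passes 0.05 or a number of a turn 8.59, either way. A call with a gripper value outside its range is refused whole. The fingers move at their own pace and stop on an object; "newtons" is the grip in N (left out, the last holds). Time passes only in rows, so rows that do not move let the fingers close. It gives the time, the measured TCP pose, the force, the opening and the grip force at its end, in the units of the state.
- manip.sense(): the state, without advancing time (a new reading comes with each control period).
- manip.snapshot(name): name is "scene" or "side" or "wrist"; returns a dict with "image" (480x640x3 uint8, red, green, blue), "z_map" (480x640 float32, m along the optical axis (not along the pixel's ray), 0 where there is no reading), "fov_y" (degrees; the focal length in pixels is half the picture's height over the tangent of half this angle, whatever the lens; pixels are square), "cx", "cy" (the principal point, pixels), "extrinsics" (4x4, takes a point from camera to world coordinates); the wrist camera has in their place "mount" (4x4, takes a point from camera to tool coordinates, whose origin is the TCP and whose axes are the flange's). Camera axes: x right, y up, looking along -z (the intrinsics and any distortion apply to the point x, -y, -z); pixel columns grow to the right and rows downward; lengths in m; the calibration is good to about 2 mm. A picture is of the moment at which its call begins: read the wrist's pose just before it.
- manip.sign_off(): hands the job in; it is judged then, once.
The state is a dict: "t": time; "q": joint angles; "qd": joint speeds; "tau": joint torques, N m; "tcp_pos": TCP position; "tool_rot": TCP orientation; "force": force on the tool from outside, world axes, zero at the start; "ft_torque": the same for the moment, N m; "finger_gap": opening from 0.0 (shut) to 1.0 (fully open); "gripper_force": force on a finger pad.
Only numpy, scipy, OpenCV 4.12 (cv2) and the standard library are available. Lean on these libraries where they do the work, as an engineer would, in place of code of your own. Each camera call takes 0.05 s, during which the arm holds its last target. There are 200 camera calls.

## Task

Pick up the steel cover plate with the black grip rail and slide its plain front edge, on the seat of the aluminium fixture, under the hinged lap plate until it is home against the back stop, square and centred, without lifting the lap plate. Press the cover flat on the seat against the spring lifter bar and finish like that, still holding it pressed down so that a colleague could screw it on. Leave the other things on the bench where they are.

Things in the scene. Friction and masses are not known exactly. Their poses are not given: they have to be found in the camera images.
- cover: the cover: bare steel plate 100 x 100 x 3 mm, about 0.13 kg, flat on the worktop at the start. Origin at the centre of its underside; +x to its plain front edge, z up. 20 mm from its rear edge (x = -30 mm) stands a black grip rail, 10 mm thick along x, 80 mm long along y, 18 to 38 mm above the underside, on a 4 mm web.
- cover_grip (a point): middle of the cover's grip rail: cover x = -30 mm, 28 mm above the cover's underside; axes as the cover's
- cover_front (a point): middle of the cover's front edge, at its underside (cover x = +50 mm)
- cover_rear (a point): middle of the cover's rear edge, at its underside (cover x = -50 mm)
- fixture: aluminium block fixed to the worktop, x -65 to +85, y -75 to +75 mm; flat top (the seat) at z = 22 mm. Origin on the worktop; +x is the push-in direction. A cover fully home has its origin at x 0, y 0, z 22 mm, same axes. Back stop 6 mm high, face at x = +52 mm. Under the lap plate cheeks at y = -58 and +58 mm bound the gap. Two 2.5 mm high screw heads at x = -55, y = -66 and +66 mm.
- seat (a point): point on the seat where the origin of the fully home cover belongs (fixture x = y = 0, z = 22 mm); axes as the fixture's
- lap_edge (a point): middle of the lap plate's free edge (the edge towards the robot end, at fixture x = +25 mm), about 8 mm above the seat. The edge is turned up slightly as a lead-in: behind its first 6 mm the gap between seat and lap plate is 8 mm.
- lap (a joint): angle of the dark steel lap plate, 120 mm wide, 53 mm from hinge (fixture x = +78 mm) to free edge, about 0.12 kg, held down only by its weight (about 0.6 N lifts its edge): 0 lying down, positive = free edge lifted (0.1 rad lifts the edge 5 mm)
- lifter (a joint): travel of the spring lifter bar, 60 mm long across the seat at fixture x = -35 mm: 0 = up, standing 5 mm proud of the seat; 0.005 m = pressed flush with the seat. Its spring pushes up with 2 N when up and 4 N when flush, so it lifts the rear of a cover that is let go.
- spudger: black nylon pry stick, 150 x 7 x 6 mm, lying along its own x; origin at the centre of its underside. Bystander.
- kapton: small amber tape roll, 58 mm across, 12 mm high; origin at the centre of its underside. Bystander.
- flux_jar: small white screw-top jar, 35 mm across, 30 mm high; origin at the centre of its underside. Bystander.
- cutters: side cutters with black grips, 128 x 62 x 12 mm; origin at the centre of the underside. Bystander.
- tweezers: black tweezers, 121 x 12 x 9 mm, lying along their own x; origin at the centre of the underside. Bystander.
There are look-alikes about, which are no part of the job. There is more than one size of the cover; the job needs the larger.

How it is judged:
On the way, in this order (a step that is already met when the one before it is completed fails the run):
1. the cover is lifted clear of the worktop (40 mm or more) (height (world z) of cover above 0.04 m), for 0.2 s.
2. its front edge is tucked at least 10 mm under the lap plate, between seat and lap plate (x of cover_front in the frame of fixture above 0.035 m and z of cover_front in the frame of fixture below 0.031 m and value of joint lap below 0.08 rad), for 0.2 s.
At the end, for the whole second after the job is handed in: Cover within 7 mm of the back stop under the lap plate, centred to 9 mm (front) and 12 mm (rear), flat on the seat within 2.5 mm, lifter pressed down over 3.6 mm, lap plate down (under 0.04 rad), cover at rest and still held by the fingers (over 2 N) (x of cover_front in the frame of fixture between 0.045 and 0.056 m and y of cover_front in the frame of fixture between -0.009 and 0.009 m and y of cover_rear in the frame of fixture between -0.012 and 0.012 m and z of each of cover_front, cover_rear in the frame of fixture below 0.0245 m and value of joint lifter above 0.0036 m and value of joint lap below 0.04 rad and contact force between the fingers and cover above 2 N and linear speed of cover below 0.01 m/s); the arm keeps its last pose, push and grip.
It fails at once if the lap plate is lifted (more than 0.1 rad, 5 mm at its edge) (value of joint lap above 0.1 rad).
It fails at once if a bystander is moved by more than 30 mm (distance of any of spudger, kapton, flux_jar, cutters, tweezers from where it was at the start of the episode above 0.03 m).
It also fails if it takes over 40 s, if anything falls off the work surface, if the arm or the gripper's body presses on something with over 40 N, if the wrist force passes 120 N, or if a joint passes its speed limit or range.

## Working session

There is one attempt and no reset: what is moved stays moved. The work goes in short steps, Python scripts to look and compute and a tool call to move; the robot and the scene stay as the last step left them, time stands still between calls to the robot, and variables do not carry over. Pictures are saved under pics/ and viewed, at most 11 in all, crops included, and the job is handed in when it is done.

Besides the shell and the picture viewer there is one more tool, called after "Emit:" by a JSON object that holds its "method" and its "body". drive_tool: Moves the arm, as the interface text tells. Its arguments: {"type":"object","properties":{"plan":{"type":"array"},"newtons":{"type":"number"}},"required":["plan"]}

```bash
ls; mkdir -p pics; cat > h.py <<'E'
import numpy as np, cv2
from station import manip
def snap(n):
    s=manip.sense(); d=manip.snapshot(n)
    if 'mount' in d:
        from scipy.spatial.transform import Rotation as R
        T=np.eye(4);T[:3,:3]=R.from_quat(s['tool_rot']).as_matrix();T[:3,3]=s['tcp_pos'];d['extrinsics']=T@d['mount']
    d['f']=240/np.tan(np.radians(d['fov_y'])/2); return d
def cloud(d):
    v,u=np.mgrid[:480,:640]; z=d['z_map']
    P=np.stack([(u-d['cx'])/d['f']*z,-(v-d['cy'])/d['f']*z,-z],-1)
    E=d['extrinsics']; return P@E[:3,:3].T+E[:3,3]
def ray(d,u,v,h):
    E=d['extrinsics'];r=E[:3,:3]@np.array([(u-d['cx'])/d['f'],-(v-d['cy'])/d['f'],-1]);o=E[:3,3]
    return o+r*(h-o[2])/r[2]
def save(d,n): cv2.imwrite(n,d['image'][:,:,::-1])
E
python3 - <<'E'
from h import *
for n in('scene','side'):
    d=snap(n);save(d,f'pics/{n}.png');print(n,{k:d[k] for k in d if k not in('image','z_map')})
print(manip.sense(),manip.finger_overhang)
E
```

```text
pics
scene {'fov_y': 42.61079141234702, 'cx': 317.4310194254749, 'cy': 235.64300881527112, 'extrinsics': array([[ 0.7480991 ,  0.41982296, -0.51390312, -0.15964368],
       [-0.66356504,  0.47957808, -0.57418317, -0.90185944],
       [ 0.00540139,  0.77055405,  0.63735177,  0.91134286],
       [ 0.        ,  0.        ,  0.        ,  1.        ]]), 'f': np.float64(615.3969234541153)}
side {'fov_y': 51.527876741976776, 'cx': 326.56496151713503, 'cy': 233.03843292884628, 'extrinsics': array([[ 0.97042262,  0.10244693, -0.21859682,  0.27104781],
       [-0.24138741,  0.3987442 , -0.88472322, -1.10442015],
       [-0.00347297,  0.91132194,  0.41167979,  0.50380823],
       [ 0.        ,  0.        ,  0.        ,  1.        ]]), 'f': np.float64(497.2623176961119)}
{'t': 0.1, 'q': array([-1.30348350e+00,  5.28385415e-01,  1.43380564e+00, -1.11879076e-05,
        1.18140035e+00, -1.78478810e-01]), 'qd': array([-2.31914601e-05, -2.72390677e-03, -2.76336573e-03, -1.04168318e-03,
       -5.02359334e-05,  1.09882759e-03]), 'tau': array([ 1.89808566e-04, -4.43306243e+01, -1.78586161e+01, -2.47436674e-04,
        3.89071574e-03,  9.89029445e-07]), 'tcp_pos': array([ 0.26934854, -0.5632807 ,  0.24441393]), 'tool_rot': array([ 9.75260448e-01,  2.21056691e-01, -4.95426615e-05, -9.98160858e-04]), 'force': array([ 0.23336591, -0.12279933,  0.95792216]), 'ft_torque': array([-0.00514652,  0.00854516,  0.0100362 ]), 'gripper_force': 0.0, 'finger_gap': 1.0028357159591261} 0.014
```

View pics/scene.png

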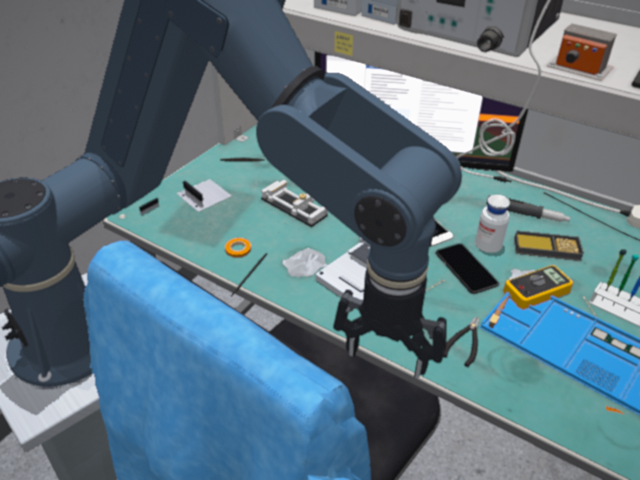

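View pics/side.png

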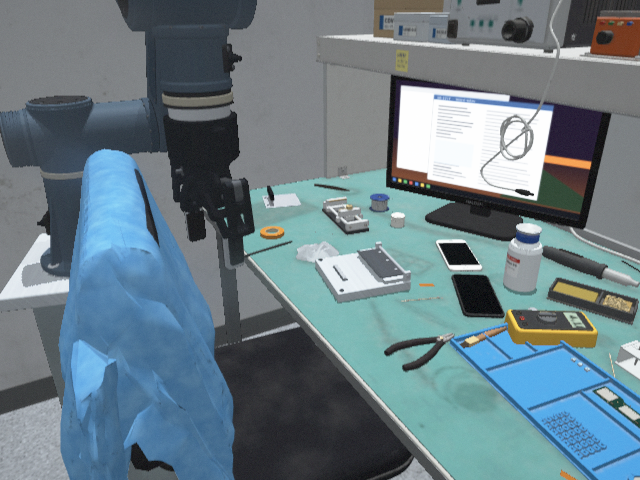

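The scene view shows a cover with its rail near (205,192), a small black item at (148,205), and the fixture partly hidden near (345,270). In the side view the fixture is at (365,270) and the cover at (282,200).

```bash
python3 - <<'E'
from h import *
a=snap('scene');b=snap('side')
c1=cv2.resize(a['image'][150:300,110:310],(800,600),interpolation=2)[:,:,::-1]
c2=cv2.resize(b['image'][170:320,240:440],(800,600),interpolation=2)[:,:,::-1]
cv2.imwrite('pics/c1.png',cv2.resize(c1,(800,600)));cv2.imwrite('pics/c2.png',c2)
A=cloud(a);B=cloud(b)
for u,v in[(205,192),(195,190),(148,205),(225,195),(180,200),(340,270)]:print('sc',u,v,A[v,u].round(3),a['image'][v,u])
for u,v in[(282,200),(270,192),(365,285),(385,262),(340,272),(320,262),(405,285)]:print('si',u,v,B[v,u].round(3),b['image'][v,u])
E
```

```text
sc 205 192 [ 0.477  0.239 -0.001] [205 205 216]
sc 195 190 [0.434 0.21  0.04 ] [52 52 57]
sc 148 205 [0.329 0.257 0.02 ] [14 12 17]
sc 225 195 [ 0.507  0.194 -0.001] [196 198 210]
sc 180 200 [ 0.412  0.254 -0.004] [120 170 164]
sc 340 270 [ 0.518 -0.217  0.021] [226 230 235]
si 282 200 [0.47  0.234 0.   ] [218 223 229]
si 270 192 [0.433 0.208 0.037] [39 42 46]
si 365 285 [ 0.541 -0.317  0.02 ] [231 238 243]
si 385 262 [ 0.602 -0.26   0.032] [ 94 102 107]
si 340 272 [ 0.505 -0.267  0.026] [210 218 224]
si 320 262 [ 0.478 -0.207  0.021] [235 242 246]
si 405 285 [ 0.619 -0.329  0.015] [121 128 134]
```

View pics/c1.png

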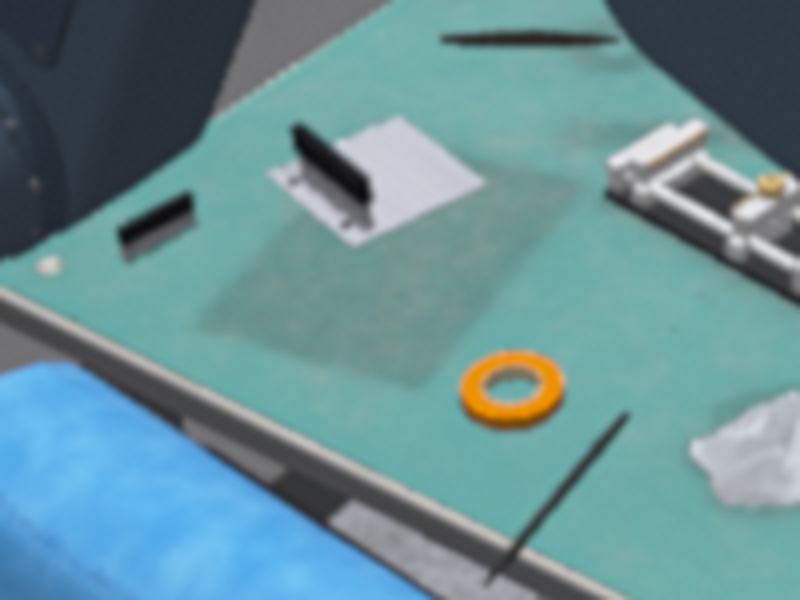

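View pics/c2.png

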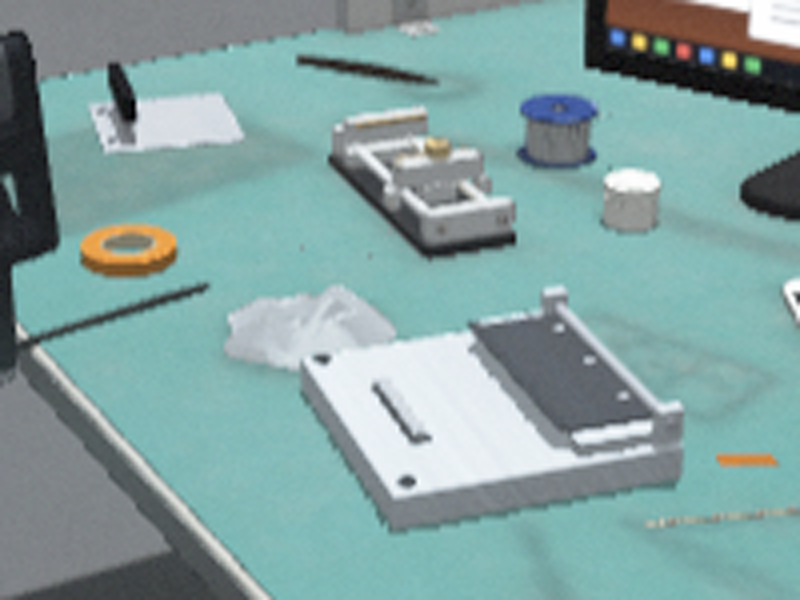

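The crops show the plate with corners at about c1 (270,172), (400,117), (487,182), (355,245). The fixture's dark lap plate is on its right, its lifter bar at c2 (400,410), and its screw heads at (322,358) and (407,481).

```bash
cat > m.py <<'E'
from h import *
def rect(p):
    r=cv2.minAreaRect((p*1000).astype(np.float32)); return np.round(r[0],1),np.round(r[1],1),round(r[2],2),np.round(cv2.boxPoints(r),1).tolist()
def plane(d,mask,h):
    """largest-contour pixels cast onto the plane z=h"""
    cs,_=cv2.findContours(mask.astype(np.uint8),cv2.RETR_EXTERNAL,cv2.CHAIN_APPROX_NONE)
    c=max(cs,key=cv2.contourArea)[:,0]
    return np.array([ray(d,u,v,h)[:2] for u,v in c])
E
python3 - <<'E'
from m import *
for n in('scene','side'):
    d=snap(n);C=cloud(d);im=d['image'].astype(int);hsv=cv2.cvtColor(d['image'],cv2.COLOR_RGB2HSV)
    X,Y,Z=C[...,0],C[...,1],C[...,2]
    m=(hsv[...,1]<45)&(hsv[...,2]>120)&(X>.36)&(X<.6)&(Y>.1)&(Y<.35)&(abs(Z)<.015)
    print(n,'plate',rect(plane(d,m,.003)))
    m=(hsv[...,2]<80)&(X>.38)&(X<.5)&(Y>.14)&(Y<.3)&(Z>.012)&(Z<.06)
    p=C[m];top=p[p[:,2]>.028];print(' rail',m.sum(),np.percentile(p[:,2],[2,98]),rect(p[:,:2]),top.mean(0))
    m=(X>.42)&(X<.7)&(Y>-.4)&(Y<-.12)&(abs(Z-.022)<.005)&(hsv[...,1]<40)&(hsv[...,2]>190)
    print(' seat',rect(plane(d,m,.022)),np.median(Z[m]))
    m=(X>.42)&(X<.7)&(Y>-.4)&(Y<-.12)&(Z>.02)&(Z<.045)&(hsv[...,2]<130)
    cs=plane(d,m,.032);print(' lap',rect(cs),np.median(Z[m]))
    for nm,(x0,x1,y0,y1) in dict(small=(.29,.37,.2,.32)).items():
        m=(X>x0)&(X<x1)&(Y>y0)&(Y<y1)&(Z>.008)&(hsv[...,2]<80);print(nm,m.sum(),rect(C[m][:,:2]) if m.sum()>3 else 0)
E
```

```text
scene plate (array([465.6, 225.4]), array([105.8, 103.3]), 89.32, [[413.3999938964844, 173.10000610351562], [516.7000122070312, 171.89999389648438], [517.9000244140625, 277.70001220703125], [414.6000061035156, 278.8999938964844]])
 rail 141 [0.01480716 0.03818359] (array([435.2, 228.3]), array([81.5, 11.2]), 87.76, [[428.0, 187.8000030517578], [439.20001220703125, 187.39999389648438], [442.29998779296875, 268.79998779296875], [431.20001220703125, 269.20001220703125]]) [0.43457145 0.22583827 0.03368824]
 seat (array([ 525.6, -246.5]), array([102.9, 118.1]), 3.99, [[470.20001220703125, -191.1999969482422], [478.5, -309.0], [581.0999755859375, -301.8999938964844], [572.7999877929688, -184.0]]) 0.020420162469169556
 lap (array([ 580.8, -209.6]), array([87.5, 40.9]), 39.83, [[534.0999755859375, -222.0], [560.2999877929688, -253.39999389648438], [627.5, -197.3000030517578], [601.2999877929688, -165.89999389648438]]) 0.031268543326619325
small 97 (array([332.4, 261.4]), array([51.4, 10.6]), 8.25, [[306.20001220703125, 263.0], [307.70001220703125, 252.5], [358.5, 259.8999938964844], [357.0, 
[... 282 characters left out ...]
4.4, 224.8]), array([ 8.8, 77.2]), 0.08, [[429.8999938964844, 263.3999938964844], [430.0, 186.1999969482422], [438.79998779296875, 186.1999969482422], [438.70001220703125, 263.5]]) [0.43390378 0.22019438 0.0348574 ]
 seat (array([ 542.5, -262.3]), array([133.5, 148. ]), 4.16, [[470.6000061035156, -193.39999389648438], [481.29998779296875, -340.8999938964844], [614.5, -331.29998779296875], [603.7000122070312, -183.6999969482422]]) 0.020839993025626058
 lap (array([ 590.3, -255.1]), array([ 52.2, 127.7]), 4.04, [[559.7000122070312, -193.3000030517578], [568.7000122070312, -320.70001220703125], [620.7999877929688, -317.0], [611.7999877929688, -189.60000610351562]]) 0.03195956568576136
small 0 0
```

Emit:
{"method": "drive_tool", "body": {"plan": [[0, 0, 0, 0, 0, -8, 1], [0, 0, 0, 0, 0, -8, 1], [0, 0, 0, 0, 0, -8, 1], [0, 0, 0, 0, 0, -8, 1], [0, 0, 0, 0, 0, -8, 1], [0, 0, 0, 0, 0, -8, 1], [0, 0, 0, 0, 0, -8, 1], [0, 0, 0, 0, 0, -7.8, 1], [0, 0, 0, 0, 0, 0, 1]], "newtons": 60}}

```text
t: 1.2
tcp_pos: [0.2695, -0.5638, 0.2452]
tool_rot: [0.711, 0.703, 0.0, -0.0]
force: [-0.7, 0.5, -0.0]
finger_gap: 1.004
gripper_force: 0.0
```

```bash
cat > go.py <<'E'
import sys
from h import *
from scipy.spatial.transform import Rotation as R
def go(p,yaw):
    """shift in tool axes to world p, and turn for tool x at yaw, tool down"""
    s=manip.sense();r=R.from_quat(s['tool_rot']);T=R.from_matrix(np.array([[np.cos(yaw),np.sin(yaw),0],[np.sin(yaw),-np.cos(yaw),0],[0,0,-1]]))
    print('t',round(s['t'],2),'pos',s['tcp_pos'].round(4),'shift mm',(r.inv().apply(np.array(p)-s['tcp_pos'])*1000).round(1),'turn',np.degrees((r.inv()*T).as_rotvec()).round(2),'F',s['force'].round(1),'grip',s['gripper_force'],s['finger_gap'],'q',s['q'].round(2))
a=list(map(float,sys.argv[1:]))
if a: go(a[:3],np.radians(a[3]))
E
python3 go.py .435 .226 .15 89.3
```

```text
t 1.2 pos [ 0.2695 -0.5638  0.2452] shift mm [791.7 156.3  95.4] turn [-0.   -0.01  0.03] F [-0.7  0.5 -0. ] grip 0.0 1.004229451889503 q [-1.3   0.53  1.43 -0.    1.18 -1.29]
```

Emit:
{"method": "drive_tool", "body": {"plan": [[0.02, 0.04, 0, 0, 0, 0, 1], [0.03, 0.04, 0, 0, 0, 0, 1], [0.04, 0.04, 0, 0, 0, 0, 1], [0.04, 0.035, 0, 0, 0, 0, 1], [0.04, 0.03, 0, 0, 0, 0, 1], [0.04, 0.02, 0, 0, 0, 0, 1], [0.04, 0, 0, 0, 0, 0, 1], [0.03, 0, 0, 0, 0, 0, 1], [0.02, 0, 0, 0, 0, 0, 1], [0, 0, 0, 0, 0, 0, 1]]}}

```text
t: 2.2
tcp_pos: [0.4709, -0.2708, 0.2454]
tool_rot: [0.711, 0.703, 0.0, -0.001]
force: [-0.4, -0.4, -0.6]
finger_gap: 0.999
gripper_force: 0.0
```

```bash
python3 go.py .435 .226 .15 89.3; python3 - <<'E'
from h import *
d=snap('wrist');save(d,'pics/w1.png');print(d['mount'].round(3),d['f'])
np.savez('w1.npz',**d)
E
```

```text
t 2.2 pos [ 0.4709 -0.2708  0.2454] shift mm [496.2 -41.   96. ] turn [-0.05 -0.06  0.1 ] F [-0.4 -0.4 -0.6] grip 0.0 0.9993720797044948 q [-0.73  0.42  1.64  0.    1.09 -0.72]
[[-0.001  0.949  0.314  0.08 ]
 [ 1.     0.001  0.     0.001]
 [-0.     0.314 -0.949 -0.128]
 [ 0.     0.     0.     1.   ]] 430.9524191929954
```

View pics/w1.png

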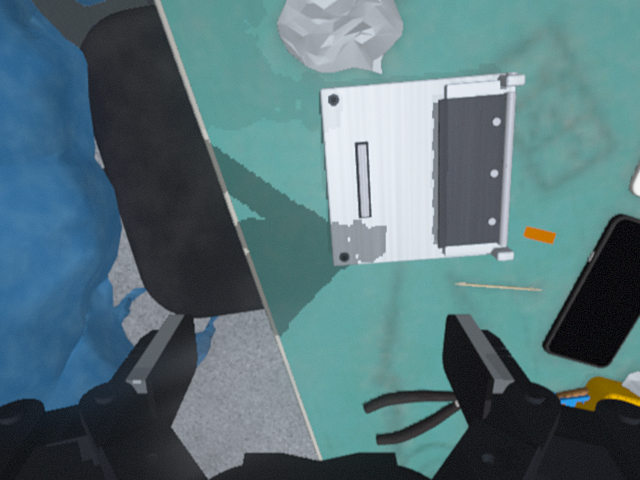

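The wrist view shows the whole fixture. The screw heads are at (333,100) and (344,257), the lifter bar at (363,180), and the lap plate spans (437,96) to (505,250).

```bash
python3 - <<'E'
from m import *
d=dict(np.load('w1.npz'));g=cv2.cvtColor(d['image'],cv2.COLOR_RGB2GRAY)
h=[]
for u,v in((333,100),(344,257)):
    w=g[v-8:v+9,u-8:u+9];m=w<120;y,x=np.nonzero(m);uv=(u-8+x.mean(),v-8+y.mean());h.append(ray(d,*uv,.0245));print(uv,m.sum(),h[-1].round(4))
e=h[0]-h[1];print('dist(132)',np.hypot(*e[:2]),'yaw',np.degrees(np.arctan2(-e[0],e[1])))
yaw=np.arctan2(-e[0],e[1]);c=(h[0]+h[1])/2;print('origin',(c[:2]+.055*np.array([np.cos(yaw),np.sin(yaw)])).round(4))
# lifter bar: dark outline filled
m=np.zeros_like(g);m[135:225,350:378]=g[135:225,350:378]<130
r=rect(plane(d,m,.025));print('lifter',r)
m=np.zeros_like(g);m[80:265,425:512]=g[80:265,425:512]<120
print('lap',rect(plane(d,m,.033)))
C=cloud(d);print('seat z',C[150:230,390:425,2].mean(), 'table',C[330,370])
E
```

```text
(np.float64(333.0617283950617), np.float64(99.4074074074074)) 81 [ 0.4834 -0.1981  0.0245]
(np.float64(344.0), np.float64(257.11764705882354)) 85 [ 0.4927 -0.3293  0.0245]
dist(132) 0.13154202362440312 yaw 4.067306742401051
origin [ 0.5429 -0.2598]
lifter (array([ 507.7, -261.7]), array([10.3, 62.3]), 4.03, [[500.3999938964844, -231.0], [504.79998779296875, -293.1000061035156], [515.0, -292.3999938964844], [510.6000061035156, -230.3000030517578]])
lap (array([ 591.9, -254.3]), array([ 51.9, 133.3]), 4.02, [[561.2999877929688, -189.60000610351562], [570.5999755859375, -322.6000061035156], [622.4000244140625, -319.0], [613.0999755859375, -186.0]])
seat z 0.022838758824130168 table [ 0.52011889 -0.41581197  0.00105682]
```

Emit:
{"method": "drive_tool", "body": {"plan": [[0.03, 0, 0, 0, 0, 0, 1], [0.05, 0, 0, 0, 0, 0, 1], [0.05, 0, 0, 0, 0, 0, 1], [0.05, 0, 0, 0, 0, 0, 1], [0.05, 0, 0, 0, 0, 0, 1], [0.05, 0, 0, 0, 0, 0, 1], [0.05, -0.01, 0, 0, 0, 0, 1], [0.05, -0.01, 0, 0, 0, 0, 1], [0.04, -0.01, 0, 0, 0, 0, 1], [0.02, -0.01, 0, 0, 0, 0, 1]]}}

```text
t: 3.25
tcp_pos: [0.438, 0.1669, 0.2456]
tool_rot: [0.711, 0.703, 0.001, 0.001]
force: [0.8, -0.0, -0.4]
finger_gap: 0.997
gripper_force: 0.0
```

Emit:
{"method": "drive_tool", "body": {"plan": [[0, 0, 0, 0, 0, 0, 1], [0, 0, 0, 0, 0, 0, 1]]}}

```text
t: 3.45
tcp_pos: [0.4381, 0.1646, 0.2455]
tool_rot: [0.711, 0.703, 0.0, 0.001]
force: [0.6, 0.7, 0.4]
finger_gap: 0.998
gripper_force: 0.0
```

```bash
python3 go.py .435 .226 .15 89.3; python3 - <<'E'
from m import *
d=snap('wrist');save(d,'pics/w2.png');np.savez('w2.npz',**d)
C=cloud(d);hsv=cv2.cvtColor(d['image'],cv2.COLOR_RGB2HSV);X,Y,Z=np.moveaxis(C,-1,0)
m=(X>.38)&(X<.55)&(Y>.14)&(Y<.31)&(Z<.03)&(hsv[...,1]<50)&(hsv[...,2]>110)
print('plate',rect(plane(d,m,.003)))
m=(X>.40)&(X<.47)&(Y>.16)&(Y<.29)&(Z>.02)&(Z<.06)&(hsv[...,2]<110)
print('rail',rect(plane(d,m,.038)),np.median(Z[m]))
E
```

```text
t 3.45 pos [0.4381 0.1646 0.2455] shift mm [61.5 -4.  95.5] turn [0.11 0.03 0.01] F [0.6 0.7 0.4] grip 0.0 0.9977014307795578 q [ 0.12  0.32  1.81 -0.    1.01  0.13]
plate (array([468.8, 225.6]), array([107.9, 100.7]), 89.27, [[417.79998779296875, 172.3000030517578], [518.5, 171.0], [519.7999877929688, 278.8999938964844], [419.20001220703125, 280.20001220703125]])
rail (array([438.6, 230. ]), array([78.6,  9.6]), 89.41, [[433.3999938964844, 190.8000030517578], [443.0, 190.6999969482422], [443.79998779296875, 269.29998779296875], [434.20001220703125, 269.3999938964844]]) 0.03739050789135581
```

View pics/w2.png

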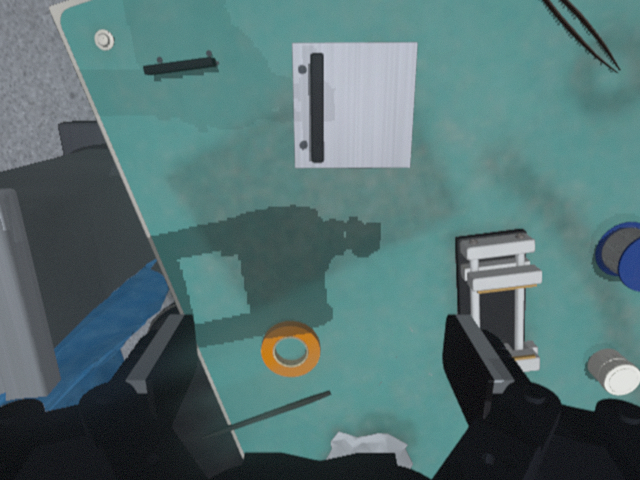

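The wrist view shows the cover at (293–417, 42–168) with its rail at x≈317. A smaller black grip bar, the look-alike, is at (180,67). I'll check the plate's y size before grasping.

```bash
python3 - <<'E'
from m import *
d=dict(np.load('w2.npz'));hsv=cv2.cvtColor(d['image'],cv2.COLOR_RGB2HSV)
for u in(340,370,400):
    s=hsv[:,u,1].astype(int);print(u,s[36:50],s[160:175])
    r=np.nonzero(s[30:180]<60)[0]+30;print(r[0],r[-1],[ray(d,u,v,.003)[:2].round(4) for v in(r[0]-.5,r[-1]+.5)])
for v in(60,110,150):
    s=hsv[v,:,1].astype(int);r=np.nonzero(s[285:425]<60)[0]+285;print(v,r[0],r[-1],[ray(d,u,v,.003)[:2].round(4) for u in(r[0]-.5,r[-1]+.5)])
g=hsv[...,2]
for v in(80,110,140):
    r=np.nonzero(g[v,305:330]<90)[0]+305;print('rail',v,r[0],r[-1],[ray(d,u,v,.038)[:2].round(4) for u in(r[0]-.5,r[-1]+.5)])
C=cloud(d);print(C[150,370],C[60,370],C[110,317],C[250,420])
E
```

```text
340 [93 90 88 96 93 79 41 21 21 20 20 21 21 19] [19 20 20 22 23 20 20 25 41 56 59 57 49 55 55]
42 179 [array([0.4577, 0.2801]), array([0.4579, 0.1696])]
370 [86 90 91 89 87 70 34 19 18 20 20 17 20 20] [22 20 21 22 21 22 19 26 53 65 69 65 65 67 64]
42 179 [array([0.4814, 0.2798]), array([0.484 , 0.1693])]
400 [82 88 86 86 93 72 36 23 23 21 20 22 19 21] [20 19 20 20 19 19 24 28 49 65 61 65 62 62 62]
42 168 [array([0.5051, 0.2795]), array([0.5097, 0.1786])]
60 292 416 [array([0.4189, 0.267 ]), array([0.5189, 0.2657])]
110 293 413 [array([0.4184, 0.2284]), array([0.5187, 0.2271])]
150 294 424 [array([0.4182, 0.1956]), array([0.5299, 0.1941])]
rail 80 310 322 [array([0.4337, 0.251 ]), array([0.4432, 0.2509])]
rail 110 310 322 [array([0.4332, 0.2298]), array([0.443 , 0.2297])]
rail 140 311 322 [array([0.4336, 0.2077]), array([0.4428, 0.2075])]
[0.48344497 0.19472116 0.00270353] [0.48164671 0.26613364 0.00347771] [0.43886146 0.22967525 0.03699179] [0.53177402 0.10269969 0.0020899 ]
```

Emit:
{"method": "drive_tool", "body": {"plan": [[0.025, 0, 0.02, 0, 0, 0, 1], [0.03, 0, 0.04, 0, 0, 0, 1], [0.01, 0, 0.05, 0, 0, 0, 1], [0, 0, 0.04, 0, 0, 0, 1], [0, 0, 0.02, 0, 0, 0, 1], [0, 0, 0, 0, 0, 0, 1], [0, 0, 0, 0, 0, 0, 1]]}}

```text
t: 4.2
tcp_pos: [0.4387, 0.229, 0.0763]
tool_rot: [0.712, 0.702, 0.0, 0.0]
force: [-0.0, -0.1, 0.2]
finger_gap: 0.999
gripper_force: 0.0
```

```bash
python3 go.py .4385 .2297 .023 89.25
```

```text
t 4.2 pos [0.4387 0.229  0.0763] shift mm [ 0.7 -0.2 53.3] turn [ 0.02  0.   -0.04] F [-0.  -0.1  0.2] grip 0.0 0.998560756789306 q [ 0.26  0.64  1.89 -0.    0.61  0.27]
```

Emit:
{"method": "drive_tool", "body": {"plan": [[0.0005, 0, 0.02, 0, 0, 0, 1], [0, 0, 0.02, 0, 0, 0, 1], [0, 0, 0.013, 0, 0, 0, 1], [0, 0, 0, 0, 0, 0, 0], [0, 0, 0, 0, 0, 0, -1], [0, 0, 0, 0, 0, 0, -1], [0, 0, 0, 0, 0, 0, -1], [0, 0, 0, 0, 0, 0, -1], [0, 0, 0, 0, 0, 0, -1], [0, 0, 0, 0, 0, 0, -1]], "newtons": 60}}

```text
t: 5.2
tcp_pos: [0.4377, 0.2308, 0.024]
tool_rot: [0.711, 0.703, 0.001, 0.0]
force: [0.6, -0.2, 5.5]
finger_gap: 0.108
gripper_force: 59.5
```

Emit:
{"method": "drive_tool", "body": {"plan": [[0, 0, 0, 0, 0, 0, -1], [0, 0, 0, 0, 0, 0, -1], [0, 0, 0, 0, 0, 0, -1]]}}

```text
t: 5.5
tcp_pos: [0.4377, 0.2308, 0.024]
tool_rot: [0.711, 0.703, 0.001, 0.0]
force: [0.1, 0.5, 5.7]
finger_gap: 0.103
gripper_force: 59.5
```

```bash
python3 go.py .4385 .2297 .023 89.25
```

```text
t 5.5 pos [0.4377 0.2308 0.024 ] shift mm [-1.1  0.8  1. ] turn [ 0.08 -0.02  0.1 ] F [0.1 0.5 5.7] grip 59.48857247829437 0.10301040018679462 q [0.26 0.75 1.91 0.   0.49 0.27]
```

Emit:
{"method": "drive_tool", "body": {"plan": [[0, 0, -0.02, 0, 0, 0, -1], [0, 0, -0.03, 0, 0, 0, -1], [0, 0, -0.04, 0, 0, 0, -1], [0, 0, -0.04, 0, 0, 0, -1], [0, 0, -0.03, 0, 0, 0, -1], [0, 0, -0.01, 0, 0, -4.8, -1], [0, 0, 0, 0, 0, 0, -1], [0, 0, 0, 0, 0, 0, -1], [0, 0, 0, 0, 0, 0, -1]]}}

```text
t: 6.4
tcp_pos: [0.4363, 0.2303, 0.1921]
tool_rot: [0.681, 0.732, -0.001, -0.001]
force: [-0.5, 0.6, -1.5]
finger_gap: 0.106
gripper_force: 58.7
```

```bash
python3 go.py .4777 -.2646 .194 94.07;python3 - <<'E'
from h import *
d=snap('wrist');save(d,'pics/w3.png');np.savez('w3.npz',**d)
E
```

```text
t 6.4 pos [0.4363 0.2303 0.1921] shift mm [-496.6    6.1   -1.7] turn [-0.17  0.03  0.01] F [-0.5  0.6 -1.5] grip 58.72855246067047 0.10626841741210183 q [ 0.26  0.43  1.81 -0.    0.9   0.19]
```

View pics/w3.png

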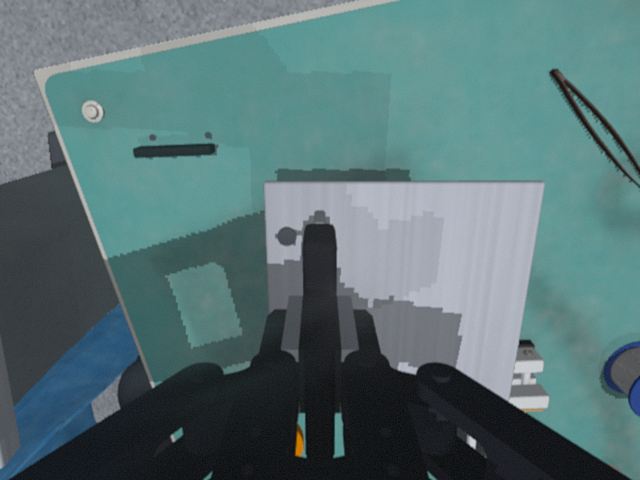

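The cover is held: its far side edge is at row 182 between (265,182) and (543,181), and the rail is between the pads. I'll measure its pose in the tool frame.

```bash
python3 - <<'E'
from h import *
d=dict(np.load('w3.npz'));d['extrinsics']=d['mount'];C=cloud(d)
# plate plane from depth in tool frame
for u,v in[(290,200),(400,200),(520,200),(500,280),(490,350),(400,280),(290,280)]:print(u,v,(C[v,u]*1000).round(1))
hsv=cv2.cvtColor(d['image'],cv2.COLOR_RGB2HSV).astype(int)
for u in(350,420,500):
    v=np.nonzero(hsv[150:230,u,1]<45)[0][0]+149.5;print('side',(ray(d,u,v,.021)*1000).round(1))
for v in(200,260,320):
    u=np.nonzero(hsv[v,480:600,1]<45)[0][-1]+480.5;print('front',(ray(d,u,v,.021)*1000).round(1))
E
```

```text
290 200 [42.6 -9.1 20.4]
400 200 [42.3 30.1 21.6]
520 200 [42.1 73.1 21.9]
500 280 [10.7 70.1 22.1]
490 350 [-19.6  69.7  21.3]
400 280 [11.1 31.9 21.5]
290 280 [11.4 -9.9 20.8]
side [49.8 12.  21. ]
side [49.4 36.6 21. ]
side [49.4 64.6 21. ]
front [42.4 80.3 21. ]
front [19.4 80.6 21. ]
front [-5.9 80.6 21. ]
```

Emit:
{"method": "drive_tool", "body": {"plan": [[-0.02, 0, 0, 0, 0, 0, -1], [-0.035, 0, 0, 0, 0, 0, -1], [-0.045, 0, 0, 0, 0, 0, -1], [-0.05, 0.002, 0, 0, 0, 0, -1], [-0.05, 0.002, 0, 0, 0, 0, -1], [-0.05, 0.002, 0, 0, 0, 0, -1], [-0.05, 0, 0, 0, 0, 0, -1], [-0.05, 0, 0, 0, 0, 0, -1], [-0.05, 0, 0, 0, 0, 0, -1], [-0.045, 0, 0, 0, 0, 0, -1]]}}

```text
t: 7.45
tcp_pos: [0.4749, -0.215, 0.1921]
tool_rot: [0.682, 0.732, -0.0, -0.001]
force: [0.7, 0.3, -0.8]
finger_gap: 0.103
gripper_force: 58.6
```

Emit:
{"method": "drive_tool", "body": {"plan": [[-0.03, 0, 0, 0, 0, 0, -1], [-0.015, 0, 0.01, 0, 0, 0, -1], [-0.006, 0, 0.02, 0, 0, 0, -1], [0, 0, 0.03, 0, 0, 0, -1], [0, 0, 0.02, 0, 0, 0, -1], [0, 0, 0.01, 0, 0, 0, -1], [0, 0, 0, 0, 0, 0, -1], [0, 0, 0, 0, 0, 0, -1]]}}

```text
t: 8.25
tcp_pos: [0.4793, -0.2631, 0.1032]
tool_rot: [0.681, 0.732, 0.0, -0.0]
force: [0.2, 0.0, -1.3]
finger_gap: 0.1
gripper_force: 58.6
```

```bash
python3 go.py .4777 -.2646 .060 94.07;python3 - <<'E'
from h import *
d=snap('wrist');save(d,'pics/w4.png');np.savez('w4.npz',**d)
d=snap('side');save(d,'pics/s4.png')
E
```

```text
t 8.25 pos [ 0.4793 -0.2631  0.1032] shift mm [-1.4 -1.7 43.2] turn [-0.01 -0.02  0.11] F [ 0.2  0.  -1.3] grip 58.561034202575684 0.10020110003347381 q [-0.71  0.63  1.75  0.    0.76 -0.78]
```

View pics/w4.png

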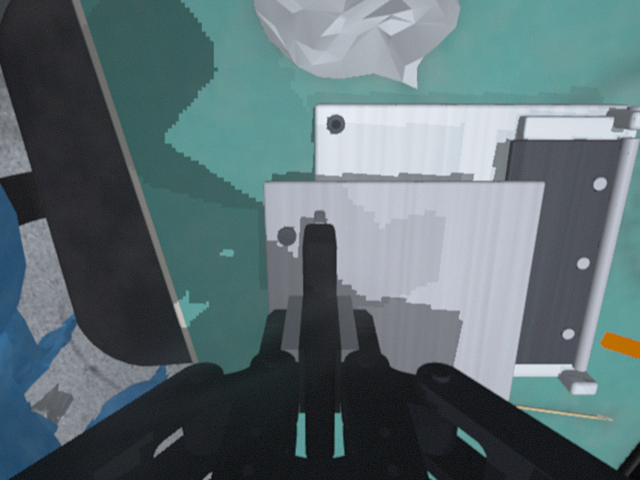

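The wrist view shows the cover above the seat and parallel to it. Screw head 1 is at (336,124) and the lap plate's corner at (510,140). I'll check lateral alignment with the screw head.

```bash
python3 - <<'E'
from m import *
d=dict(np.load('w4.npz'));g=cv2.cvtColor(d['image'],cv2.COLOR_RGB2GRAY)
w=g[112:137,323:349];y,x=np.nonzero(w<110);p=ray(d,323+x.mean(),112+y.mean(),.0245)
a=np.radians(4.07);print(len(x),p.round(4),'pred',.5425-.055*np.cos(a)-.066*np.sin(a),-.26-.055*np.sin(a)+.066*np.cos(a))
# relative, tool frame
d['extrinsics']=d['mount'];h=manip.sense()['tcp_pos'][2]-.0245
print('tool',(ray(d,323+x.mean(),112+y.mean(),h)*1000).round(1))
E
```

```text
239 [ 0.4833 -0.1981  0.0245] pred 0.4829543438786028 -0.19807008124442346
tool [64.5  8.7 79.7]
```

Emit:
{"method": "drive_tool", "body": {"plan": [[-0.001, -0.004, 0.01, 0, 0, 0, -1], [0, 0, 0.02, 0, 0, 0, -1], [0, 0, 0.012, 0, 0, 0, -1], [0, 0, 0.006, 0, 0, 0, -1], [0, 0, 0.004, 0, 0, 0, -1], [0, 0, 0.002, 0, 0, 0, -1], [0, 0, 0, 0, 0, 0, -1], [0, 0, 0, 0, 0, 0, -1]]}}

```text
t: 9.15
tcp_pos: [0.4752, -0.2649, 0.0498]
tool_rot: [0.681, 0.732, -0.0, 0.0]
force: [-0.8, 0.4, 1.4]
finger_gap: 0.108
gripper_force: 59.0
```

```bash
python3 go.py .5126 -.2621 .0475 94.07
```

```text
t 9.15 pos [ 0.4752 -0.2649  0.0498] shift mm [ 0.  37.5  2.3] turn [0.01 0.01 0.08] F [-0.8  0.4  1.4] grip 58.990518450737 0.10776977237407964 q [-0.71  0.72  1.78 -0.    0.64 -0.79]
```

Emit:
{"method": "drive_tool", "body": {"plan": [[0, 0, 0.0015, 0, 0, 0, -1], [0, 0, 0.001, 0, 0, 0, -1], [0, 0, 0, 0, 0, 0, -1], [0, 0, 0, 0, 0, 0, -1]]}}

```text
t: 9.55
tcp_pos: [0.4754, -0.2649, 0.047]
tool_rot: [0.681, 0.732, 0.0, 0.0]
force: [-0.6, 1.7, 2.3]
finger_gap: 0.105
gripper_force: 59.1
```

```bash
python3 go.py .5126 -.2621 .0475 94.07; python3 - <<'E'
from h import *
d=snap('side');cv2.imwrite('pics/s5.png',cv2.resize(d['image'][200:320,300:460],(800,600),interpolation=2)[:,:,::-1])
E
```

```text
t 9.55 pos [ 0.4754 -0.2649  0.047 ] shift mm [ 0.1 37.3 -0.5] turn [0.03 0.02 0.07] F [-0.6  1.7  2.3] grip 59.10527229309082 0.10451859944938298 q [-0.71  0.73  1.78  0.    0.64 -0.79]
```

View pics/s5.png

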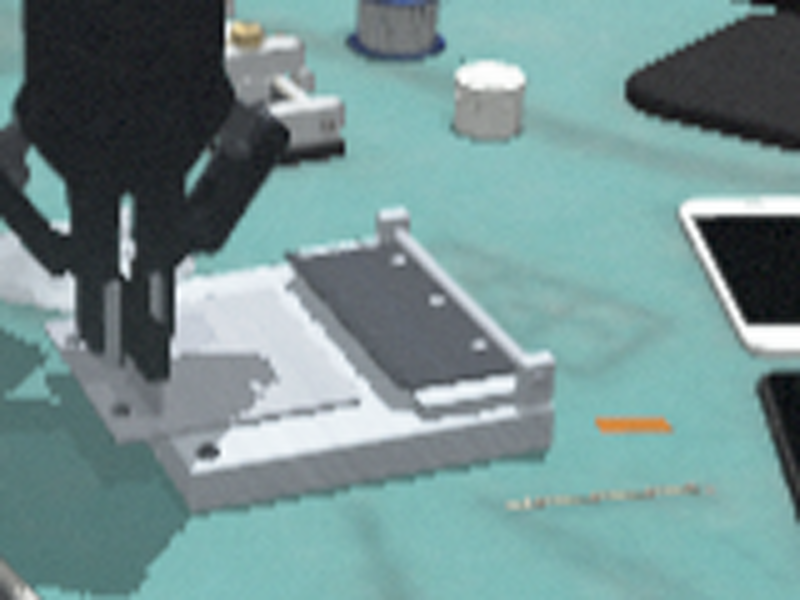

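The side crop shows the cover lying flat on the seat with its front edge just short of the lap plate (c. x=360). Ready to slide in.

Emit:
{"method": "drive_tool", "body": {"plan": [[0, 0.004, 0, 0, 0, 0, -1], [0, 0.004, 0, 0, 0, 0, -1], [0, 0.004, 0, 0, 0, 0, -1], [0, 0.004, 0, 0, 0, 0, -1], [0, 0.004, 0, 0, 0, 0, -1], [0, 0.004, 0, 0, 0, 0, -1], [0, 0.004, 0, 0, 0, 0, -1], [0, 0, 0, 0, 0, 0, -1], [0, 0, 0, 0, 0, 0, -1], [0, 0, 0, 0, 0, 0, -1]]}}

```text
t: 10.6
tcp_pos: [0.5039, -0.2629, 0.047]
tool_rot: [0.681, 0.732, 0.0, 0.001]
force: [1.6, 1.0, 3.3]
finger_gap: 0.101
gripper_force: 59.1
```

```bash
python3 go.py .5126 -.2621 .046 94.07
```

```text
t 10.6 pos [ 0.5039 -0.2629  0.047 ] shift mm [0.2 8.7 1. ] turn [0.1  0.04 0.05] F [1.6 1.  3.3] grip 59.149648547172546 0.10138377545309 q [-0.68  0.75  1.71  0.    0.68 -0.75]
```

Emit:
{"method": "drive_tool", "body": {"plan": [[0, 0.003, 0, 0, 0, 0, -1], [0, 0.003, 0, 0, 0, 0, -1], [0, 0.002, 0, 0, 0, 0, -1], [0, 0.001, 0, 0, 0, 0, -1], [0, 0, 0.001, 0, 0, 0, -1], [0, 0, 0.001, 0, 0, 0, -1], [0, 0, 0, 0, 0, 0, -1], [0, 0, 0, 0, 0, 0, -1]]}}

```text
t: 11.4
tcp_pos: [0.5122, -0.2622, 0.046]
tool_rot: [0.681, 0.732, 0.0, 0.0]
force: [-3.1, 0.6, 10.3]
finger_gap: 0.107
gripper_force: 60.5
```

```bash
python3 go.py .5126 -.2621 .046 94.07
```

```text
t 11.4 pos [ 0.5122 -0.2622  0.046 ] shift mm [0.  0.4 0. ] turn [0.02 0.02 0.07] F [-3.1  0.6 10.3] grip 60.45109748840332 0.1069688384809846 q [-0.67  0.75  1.7   0.    0.69 -0.74]
```

Emit:
{"method": "drive_tool", "body": {"plan": [[0, 0.001, 0, 0, 0, 0, -1], [0, 0.0005, 0.0005, 0, 0, 0, -1], [0, 0, 0.0005, 0, 0, 0, -1], [0, 0, 0, 0, 0, 0, -1], [0, 0, 0, 0, 0, 0, -1], [0, 0, 0, 0, 0, 0, -1]]}}

```text
t: 12.0
tcp_pos: [0.5122, -0.2621, 0.046]
tool_rot: [0.681, 0.732, -0.001, -0.001]
force: [-7.7, 0.3, 19.4]
finger_gap: 0.105
gripper_force: 61.7
```

```bash
python3 go.py .5126 -.2621 .046 94.07; python3 - <<'E'
from m import *
d=snap('side');cv2.imwrite('pics/s6.png',cv2.resize(d['image'][200:320,300:460],(800,600),interpolation=2)[:,:,::-1])
d=snap('wrist');np.savez('w6.npz',**d);cv2.imwrite('pics/w6.png',d['image'][:,:,::-1])
C=cloud(d)
a=np.radians(4.07);Rm=np.array([[np.cos(a),np.sin(a)],[-np.sin(a),np.cos(a)]])
hsv=cv2.cvtColor(d['image'],cv2.COLOR_RGB2HSV).astype(int)
m=(C[...,2]>.028)&(C[...,2]<.05)&(hsv[...,2]<130)
f=(C[...,:2]-[.5425,-.26])@Rm.T
m&=(f[...,0]>.024)&(f[...,0]<.08)&(abs(f[...,1])<.06)
print(m.sum());A=np.c_[f[m],np.ones(m.sum())];print('lap plane (dz/dx=-angle)',np.linalg.lstsq(A,C[m][:,2],rcond=None)[0])
E
```

```text
t 12.0 pos [ 0.5122 -0.2621  0.046 ] shift mm [-0.   0.4 -0. ] turn [-0.12 -0.01  0.11] F [-7.7  0.3 19.4] grip 61.69668674468994 0.10549632935359479 q [-0.67  0.75  1.69 -0.    0.7  -0.74]
36041
lap plane (dz/dx=-angle) [-0.02253108  0.00051329  0.03393452]
```

View pics/w6.png

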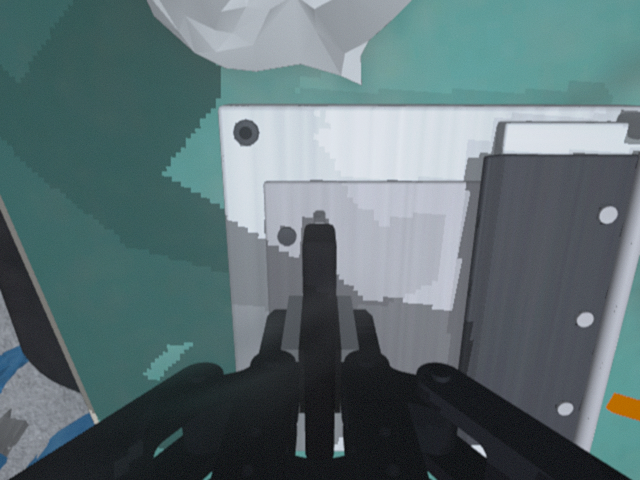

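View pics/s6.png

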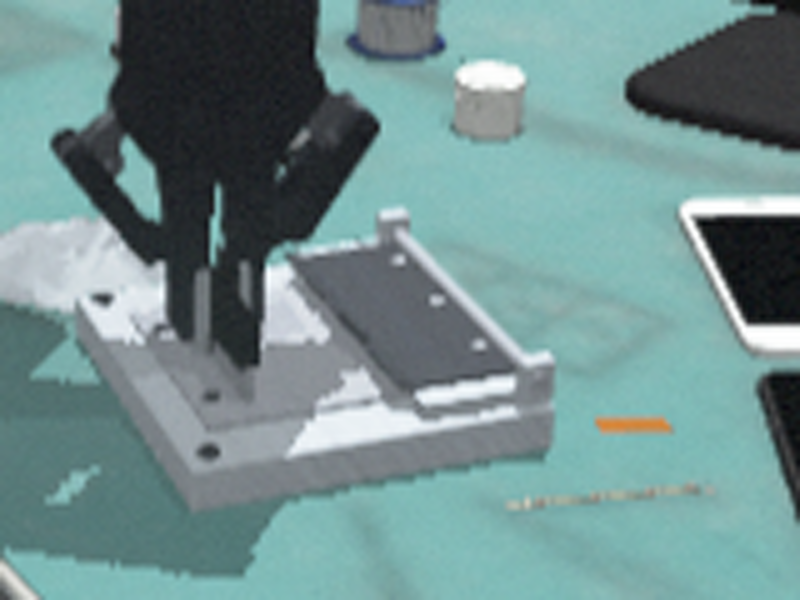

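The cover is tucked square under the lap plate and flat, with its side edge at row 182 parallel to the seat. I'll compare the lap tilt with the empty-fixture picture and check the cover position relative to the screw head at (246,133).

```bash
python3 - <<'E'
from m import *
a=np.radians(4.07);Rm=np.array([[np.cos(a),np.sin(a)],[-np.sin(a),np.cos(a)]])
for n in('w1','w6'):
    d=dict(np.load(n+'.npz'));C=cloud(d);hsv=cv2.cvtColor(d['image'],cv2.COLOR_RGB2HSV).astype(int)
    f=(C[...,:2]-[.5425,-.26])@Rm.T
    m=(C[...,2]>.026)&(C[...,2]<.05)&(hsv[...,2]<130)&(f[...,0]>.033)&(f[...,0]<.072)&(abs(f[...,1])<.055)
    A=np.c_[f[m],np.ones(m.sum())];print(n,m.sum(),np.linalg.lstsq(A,C[m][:,2],rcond=None)[0].round(4))
fx=lambda u,v,h:((Rm@(ray(d,u,v,h)[:2]-[.5425,-.26]))*1000).round(1)
print('screw(-55,66)',fx(246,133,.0245),'cover rear/left corner (-50,50)',fx(265,182,.025),'left near lap',fx(465,182,.025))
for u,v in[(275,200),(275,260),(440,200),(440,270)]:print(f[v,u].round(3),C[v,u,2].round(4))
print('seat',C[150,400,2],C[200,245,2])
E
```

```text
w1 6535 [0.0015 0.0012 0.0325]
w6 25350 [0.0003 0.0013 0.0325]
screw(-55,66) [-54.2  65.7] cover rear/left corner (-50,50) [-48.3  49. ] left near lap [21.9 49.1]
[-0.045  0.042] 0.0237
[-0.046  0.019] 0.0247
[0.014 0.042] 0.0246
[0.016 0.015] 0.024
seat 0.02155362328151883 0.0218825897451706
```

```bash
python3 -c "
from station import manip
print(manip.sign_off())"
```

```text
the job is handed in; nothing more can be done
None
```

I slid the cover under the lap plate until it stopped against the back stop, square and centred to about 1 mm. It is flat on the seat and still gripped and pressed down at about 19 N; the lap plate stayed down in the pictures, and I handed the job in, though sign-off returned no verdict.

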